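Scoop the spacers off the bench into the lidded bin

ROBOT

A 6-joint arm with a two-finger parallel gripper is mounted at the origin on the work surface. World frame = base frame: x ahead of the robot, y to its left, z up, the work surface at z = 0. Lengths are in m, angles in rad, forces in N, time in s.
With the tool pointing down it reaches from about 0.325 to 0.85 m from the base axis. Payload 4.4 kg.
Tool frame: the origin (TCP) lies between the finger pads; the fingertips stand 22 mm ahead of it and the grasp point (between the pads) lies 3 mm ahead of it; z points along the fingers, y is the line along which they close (so a half turn about z gives the same grasp; the last joint's range is limited). The gripper opens to 94 mm and grips with 3 to 60 N. Pads are 16 mm wide; open, the fingers measure 119 mm over their backs; the gripper's body (75 mm by 177 mm) begins 78 mm behind the grasp point.
Start: joints at [1.109, 0.207, 1.542, -0, 1.393, -0.15], TCP at [0.176, 0.547, 0.227] pointing down, gripper open.
Joint ranges: [-2.73, 2.73], [-0.86, 2.22], [0.23, 2.46], [-1.11, 4.25], [0.08, 2.63], [-2.82, 2.82]. Speed limits (rad/s): [2.79, 2.79, 3.14, 3.14, 3.14, 3.14].

INTERFACE

Orientations are given as a unit quaternion [x, y, z, w].
In Python, from rig import * gives the robot as it stands. Calls block until the motion is done:
- reach(position, orientation): joint-space move of the TCP to a pose.
- line_to(position, feed=0.15, rot=None): straight line of the TCP; rot=None keeps the orientation; feed is the mean speed in m/s.
- set_joints(angles): joint-space move.
- ungrasp() and grab(f_grip=None): open the fingers fully, or close them until they stop; f_grip is the grip in N (None keeps the last).
- hold(seconds).
- solve_ik(position, orientation): joint angles nearest the present ones, or None.
- read_camera(name): name is "scene" or "side" or "wrist"; returns a dict with "image" (400x640x3 uint8, red, green, blue), "intrinsics" (3x3 intrinsics, pixels), "view" (4x4, takes a point from world to camera coordinates); the wrist camera has in their place "tool_from_camera" (4x4, takes a point from camera to tool coordinates, whose origin is the TCP and whose axes are the flange's). Camera axes: x right, y up, looking along -z (the intrinsics and any distortion apply to the point x, -y, -z); pixel columns grow to the right and rows downward; lengths in m; the calibration is good to about 2 mm. A picture is of the moment at which its call begins: read the wrist's pose just before it. There is no depth.
A pose or a line that the arm cannot do raises Unreachable and nothing moves.
- close_job(): hands the job in; it is judged then, once.
Readings, each from a call of its own:
- current_t(): time.
- current_q(): joint angles.
- current_dq(): joint speeds.
- current_joint_torque(): joint torques, N m.
- current_tcp_pos(): TCP position.
- current_eef_rot(): TCP orientation.
- current_contact_force(): force on the tool from outside, world axes, zero at the start.
- current_ft_torque(): the same for the moment, N m.
- current_width(): opening from 0.0 (shut) to 1.0 (fully open).
- current_grasp_force(): force on a finger pad.
Only numpy, scipy, OpenCV 4.12 (cv2) and the standard library are available. Lean on these libraries where they do the work, as an engineer would, in place of code of your own. Each camera call takes 0.05 s, during which the arm holds its last target. There are 200 camera calls.

TASK

Swing the lid of the blue parts bin open until it stands upright, then use the steel scoop to gather all the loose tube spacers off the bench: push them onto it against the aluminium stop, lift them clear and tip them into the bin, in as many passes as you need, never touching a spacer with the fingers because they are cleaned for assembly. When every spacer is in the bin, shut the lid fully and have the scoop lying flat on its rubber mat again; leave the other things on the bench alone.

Things in the scene. Friction and masses are not known exactly. Their poses are not given: they have to be found in the camera images.
- spacer0_mid (a point): Centre of an aluminium tube spacer with two dark bands and a dark bore, a cylinder 24 mm in diameter and 60 mm long, about 60 g, lying on the bench in front of the stop (centre 12 mm up). x axis along its length; it may have rolled about it. Three to six spacers are present, the others read None. The fingers must not touch it.
- spacer1_mid (a point): Centre of another spacer like spacer0 (24 mm diameter, 60 mm long, x along its length), or None if absent. The fingers must not touch it.
- spacer2_mid (a point): Centre of another spacer like spacer0 (24 mm diameter, 60 mm long, x along its length), or None if absent. The fingers must not touch it.
- spacer3_mid (a point): Centre of another spacer like spacer0 (24 mm diameter, 60 mm long, x along its length), or None if absent. The fingers must not touch it.
- spacer4_mid (a point): Centre of another spacer like spacer0 (24 mm diameter, 60 mm long, x along its length), or None if absent. The fingers must not touch it.
- spacer5_mid (a point): Centre of another spacer like spacer0 (24 mm diameter, 60 mm long, x along its length), or None if absent. The fingers must not touch it.
- stop_face (a point): The fixed stop: an aluminium bar 300 mm long, 20 mm thick, 45 mm high, standing on the bench. This point: on its face towards the spacers, mid-length, at bench height. x along the bar, y out of the face towards the spacers (roughly world +y), z up. At the start the spacers lie within 0.16 m of the face and 0.1 m either side of this point.
- pan_grip (a point): Centre of the black upright grip of the loose steel scoop (0.3 kg). x towards the scoop's nose, y across, z up. The grip is 24 mm thick (x), 55 mm wide (y), reaching 27 mm above and 73 mm below this point. The scoop's underside is 85 mm below it, the nose edge 142 mm ahead of it, the rear bottom edge right below it (x = 0, at the scoop's rear).
- pan_nose (a point): Middle of the scoop's nose edge, at its underside; axes as at pan_grip. The scoop is 154 mm wide outside, 144 mm inside. Its floor is 3 mm thick and tapers over the last 12 mm to 0.5 mm here. Side walls 30 mm high run from the rear to 12 mm short of the nose; rear wall 40 mm high, its inner face 137 mm behind this edge. The front is open.
- mat_mid (a point): Centre of the top of the black rubber mat on which the scoop is kept: 190 mm (its x) by 200 mm (its y), 3 mm thick, fixed to the bench. The scoop lies on it at the start, its nose roughly along the mat's +x and the grip about 65 mm from this point towards -x.
- bin_in (a point): The fixed blue parts bin: centre of its inner floor, 5 mm above the bench. x axis horizontal, towards the hinged side of the bin (roughly world -y, away from the stop); y axis along the hinge; z up. Outside 160 mm (x) by 240 mm (y) by 90 mm high; walls 5 mm.
- lid (a joint): Angle of the bin's lid: 0 shut, growing as it opens, up to 1.9 rad (1.57 is upright). It starts shut or a little ajar. The hinge is stiff (about 0.3 N m) and the lid stays where it is left.
- lid_hinge (a point): Middle of the hinge line, on the bin's rim at the side away from the stop, 90 mm above the bench. The lid (160 mm by 240 mm, 8 mm thick, 0.25 kg) turns about the y axis of this point; this frame turns with the lid: x points from the lid out over the hinge, z out of the lid's upper face.
- lid_handle (a point): Middle of the head of the round black knob on the lid, to pinch: head 28 mm in diameter, 16 mm deep, its centre 35 mm above the lid's upper face, 30 mm in from the edge opposite the hinge: 130 mm (along the lid) and 43 mm (out of it) from the hinge line. It moves with the lid; pinched along the hinge direction it can turn between the fingers.
- spanner: Bystander: steel spanner 160 mm long, lying between the stop and the bin. Leave alone.
- tape: Bystander: green tape roll, 84 mm in diameter, 60 mm high, beyond the spacers. Leave alone.
- spray: Bystander: clear bottle, 70 mm in diameter, 190 mm tall, at the far side. Leave alone.
- tumbler: Bystander: black tumbler, 72 mm in diameter, 100 mm tall, at the far left. Leave alone.
- driver: Bystander: red-handled screwdriver, 200 mm long, left of the mat. Leave alone.
- driver2: Bystander: blue-handled screwdriver, 170 mm long, just beyond the bin. Leave alone.
There are look-alikes about, which are no part of the job. Leave any green look-alike of the part that bears pan_grip alone. Leave any purple look-alike of the part that bears spacer4_mid alone.

How it is judged:
By the outcome, as a careful person would: the job done as asked, in the order asked, and still so for the second after the job is handed in, with the robot touching nothing.
Of spacer0, spacer2, spacer4 only 1 to 3 are there at a start; the rules pass over those that are not, and their reading is None.
Of spacer1, spacer3, spacer5 only 2 to 3 are there at a start; the rules pass over those that are not, and their reading is None.
At some moment in a run one of spacer0, spacer1, spacer2, spacer3, spacer4, spacer5 may be knocked a few centimetres aside while the robot is not near it.
It also fails if it takes over 208 s, if anything falls off the work surface, if the arm or the gripper's body presses on something with over 40 N, if the wrist force passes 120 N, or if a joint passes its speed limit or range.

## Working session

There is one attempt and no reset: what is moved stays moved. The work goes in short steps, each a Python script; the robot and the scene stay as the last script left them, time stands still between calls to the robot, and variables do not carry over. Pictures are saved under pics/ and viewed, at most 14 in all, crops included, and the job is handed in when it is done.

```bash
ls; mkdir -p pics
python3 - <<'E'
from rig import *
import cv2, numpy as np
np.set_printoptions(precision=4,suppress=True)
for n in ["scene","side"]:
    c=read_camera(n); cv2.imwrite(f"pics/{n}0.png",c["image"][:,:,::-1]); print(n,c["intrinsics"],c["view"],[k for k in c])
c=read_camera("wrist");cv2.imwrite("pics/wrist0.png",c["image"][:,:,::-1]);print(c["intrinsics"],c["tool_from_camera"],c.keys())
print(current_t(),current_tcp_pos(),current_eef_rot())
E
```

```text
pics
scene [[515.0412   0.     312.3393]
 [  0.     515.0412 194.1221]
 [  0.       0.       1.    ]] [[-0.7861  0.6179  0.0149  0.3694]
 [-0.4041 -0.5321  0.744   0.1732]
 [ 0.4677  0.5789  0.668  -1.9602]
 [ 0.      0.      0.      1.    ]] ['image', 'intrinsics', 'view']
side [[511.5225   0.     317.9201]
 [  0.     511.5225 204.6851]
 [  0.       0.       1.    ]] [[ 0.9881 -0.1537  0.0112 -0.5075]
 [ 0.0732  0.5316  0.8438 -0.1671]
 [-0.1356 -0.8329  0.5365 -1.218 ]
 [ 0.      0.      0.      1.    ]] ['image', 'intrinsics', 'view']
[[282.0251   0.     318.858 ]
 [  0.     282.0251 201.834 ]
 [  0.       0.       1.    ]] [[ 0.0002  0.9579  0.2872  0.0843]
 [ 1.     -0.0002  0.     -0.0003]
 [ 0.0001  0.2872 -0.9579 -0.1571]
 [ 0.      0.      0.      1.    ]] dict_keys(['image', 'intrinsics', 'tool_from_camera'])
0.15 [0.1756 0.5469 0.2266] [ 0.1548  0.9879 -0.0008 -0.0003]
```

View pics/scene0.png

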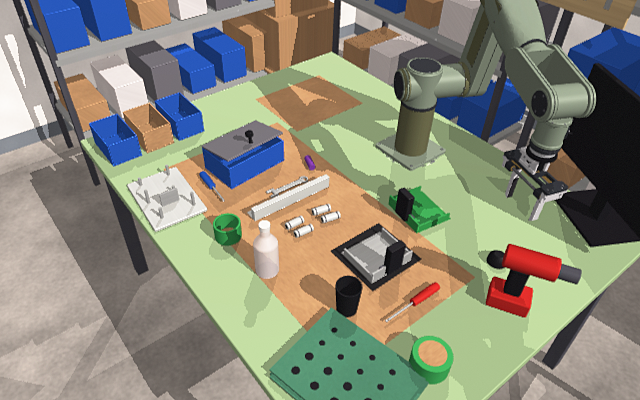

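View pics/side0.png

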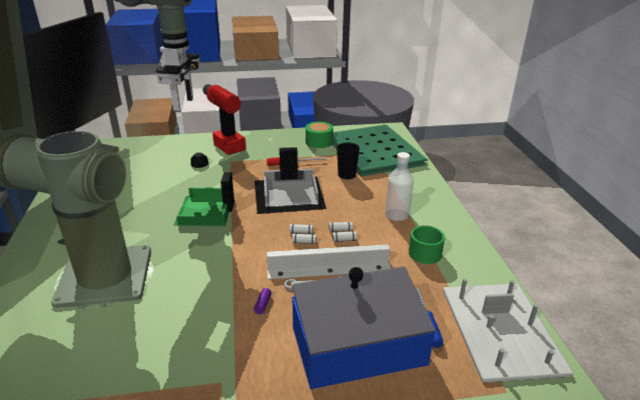

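View pics/wrist0.png

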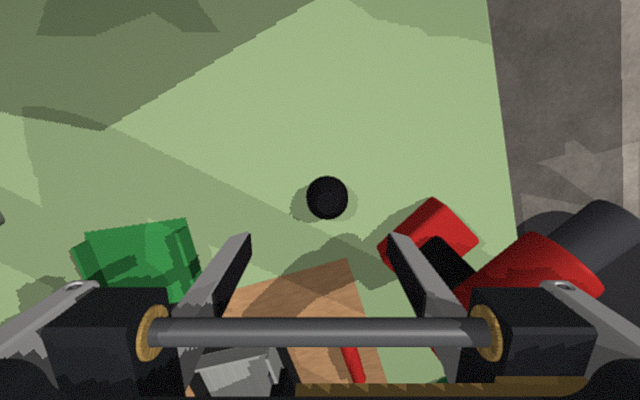

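Scene: the steel scoop with a black grip is on the mat (~378,253; grip 396,255). The green look-alike scoop is at (420,208). Four aluminium spacers are at (294,223), (302,231), (321,211) and (330,217), and the purple look-alike is at (310,162). The bin knob is at (249,133), and the other black round object is the ball at (497,258). Side: spacers at (302,230), (304,239), (341,227), (344,236); steel scoop at (290,187) and green scoop at (205,207). I choose the steel scoop on the mat and the four banded spacers.

```bash
cat > h.py <<'E'
from rig import *
import numpy as np, cv2
from scipy.spatial.transform import Rotation as R
np.set_printoptions(precision=4,suppress=True)
def cam(n):
    if n=="wrist":
        p,q=np.array(current_tcp_pos()),current_eef_rot()
        c=read_camera(n); T=np.eye(4);T[:3,:3]=R.from_quat(q).as_matrix();T[:3,3]=p
        W=T@c["tool_from_camera"]
    else:
        c=read_camera(n); W=np.linalg.inv(c["view"])
    return c["image"][:,:,::-1].copy(),np.array(c["intrinsics"]),W
def p2w(uv,K,W,z):
    d=np.array([(uv[0]-K[0,2])/K[0,0],-(uv[1]-K[1,2])/K[1,1],-1.]); d=W[:3,:3]@d
    o=W[:3,3]; return o+d*(z-o[2])/d[2]
def w2p(P,K,W):
    c=np.linalg.inv(W)@np.append(P,1); return np.array([K[0,2]-K[0,0]*c[0]/c[2],K[1,2]+K[1,1]*c[1]/c[2]])
def down(yaw):  # tool z down, closing (y) axis along world direction yaw+90deg ; tool x along yaw
    c,s=np.cos(yaw),np.sin(yaw)
    return R.from_matrix(np.array([[c,s,0],[s,-c,0],[0,0,-1]])).as_quat()
E
python3 - <<'E'
from h import *
np.savez("cams.npz",**{})
I1,K1,W1=cam("scene"); I2,K2,W2=cam("side")
for uv in [(294,223),(302,231),(321,211),(330,217)]: print("sp scene",p2w(uv,K1,W1,.012))
for uv in [(302,230),(304,239),(341,227),(344,236)]: print("sp side",p2w(uv,K2,W2,.012))
for uv in [(267,277),(390,267)]: print("stop bot side",p2w(uv,K2,W2,0))
for uv in [(306,377),(429,358)]: print("bin bot side",p2w(uv,K2,W2,0))
for uv in [(256,210),(324,206),(254,182),(319,179)]: print("mat",p2w(uv,K2,W2,.003))
print("knob",p2w((356,275),K2,W2,.14),p2w((249,133),K1,W1,.14))
a=cv2.resize(I2[140:390,220:450],None,fx=2.4,fy=2.4,interpolation=cv2.INTER_CUBIC)
b=cv2.resize(I1[110:300,150:450],None,fx=2.66,fy=2.66,interpolation=cv2.INTER_CUBIC)
cv2.imwrite("pics/sidec.png",a);cv2.imwrite("pics/scenec.png",b)
E
```

```text
sp scene [0.5942 0.0635 0.012 ]
sp scene [0.5954 0.107  0.012 ]
sp scene [0.4913 0.0726 0.012 ]
sp scene [0.4857 0.1119 0.012 ]
sp side [0.4864 0.1016 0.012 ]
sp side [0.4864 0.0608 0.012 ]
sp side [0.592  0.1009 0.012 ]
sp side [0.5919 0.0594 0.012 ]
stop bot side [ 0.3812 -0.062   0.    ]
stop bot side [ 0.6821 -0.067   0.    ]
bin bot side [ 0.4342 -0.3629  0.    ]
bin bot side [ 0.6822 -0.3527  0.    ]
mat [0.3707 0.2301 0.003 ]
mat [0.5663 0.2245 0.003 ]
mat [0.373  0.3912 0.003 ]
mat [0.5765 0.3826 0.003 ]
knob [ 0.5502 -0.2455  0.14  ] [ 0.5314 -0.2794  0.14  ]
```

View pics/sidec.png

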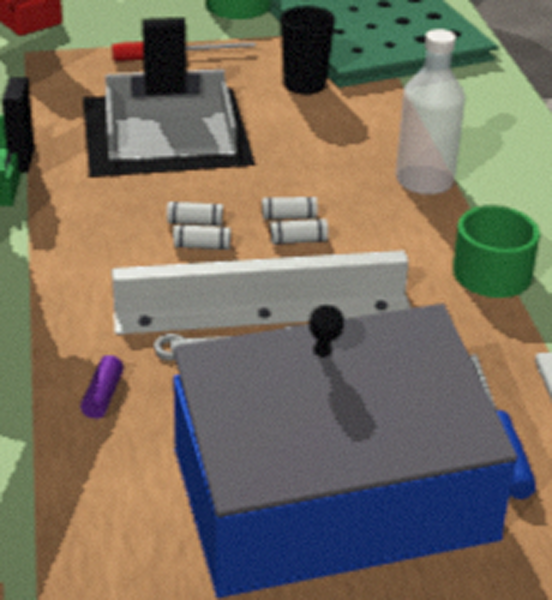

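Run:
```python
from h import *
for i,(x,y) in enumerate([(.58,.2),(.60,-.18)]):
    reach([x,y,.32],down(np.pi)); hold(.3)
    I,K,W=cam("wrist"); cv2.imwrite(f"pics/w{i+1}.png",I); np.savez(f"w{i+1}.npz",I=I,K=K,W=W)
    print(current_t(),current_q(),current_tcp_pos())
```

```text
2.55 [ 0.1918  0.2357  1.3176  0.      1.5884 -1.3797] [0.5798 0.2004 0.32  ]
4.3167 [-0.4283  0.2639  1.2828  0.0001  1.5948 -2.0002] [ 0.6002 -0.1793  0.3201]
```

View pics/w1.png

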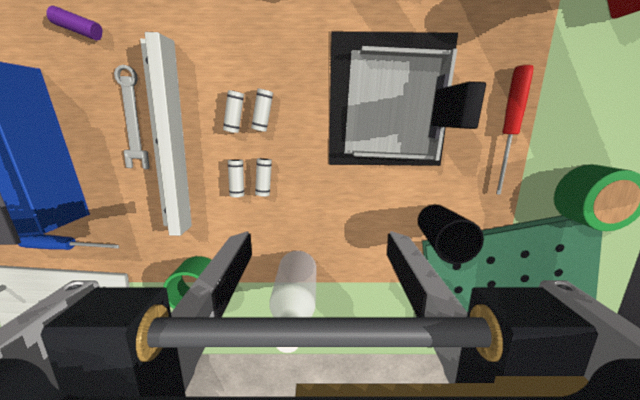

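View pics/w2.png

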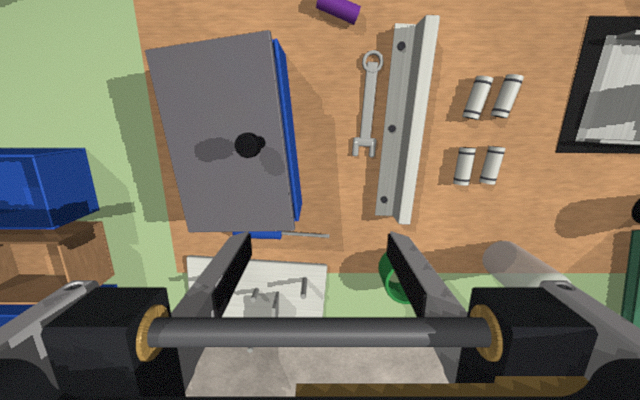

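w1: spacers at (233,111), (262,111), (236,178), (263,178). The steel scoop's nose edge is at x≈348 (rows 50–153) and its black grip at ~(465,104). The stop face is the bar's right side. w2: lid corners at (148,49), (270,31), (188,231), (297,230), knob at (248,145). Next, a close crop of the chosen scoop and spacers.

Run:
```python
from h import *
I=np.load("w1.npz")["I"][25:200,130:495]
cv2.imwrite("pics/w1c.png",cv2.resize(I,None,fx=2.19,fy=3,interpolation=cv2.INTER_CUBIC))
I=np.load("w2.npz")["I"][20:245,140:310]
cv2.imwrite("pics/w2c.png",cv2.resize(I,None,fx=2.6,fy=2.6,interpolation=cv2.INTER_CUBIC))
```

```text
(no output)
```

View pics/w1c.png

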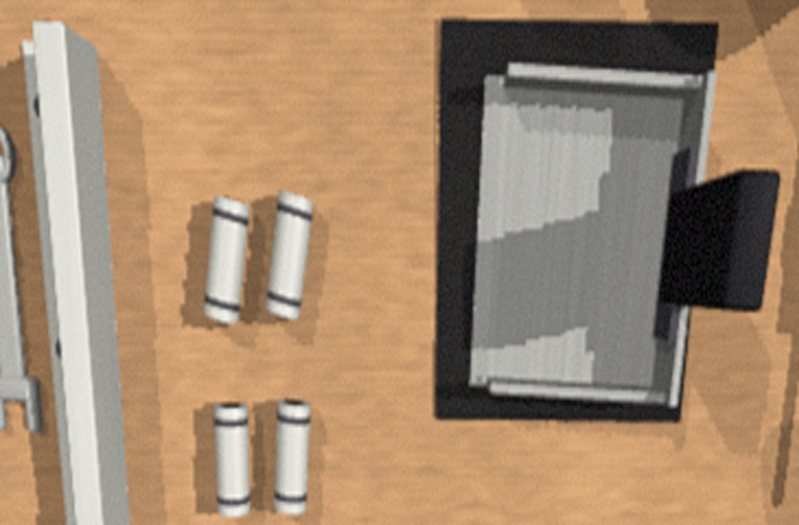

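View pics/w2c.png

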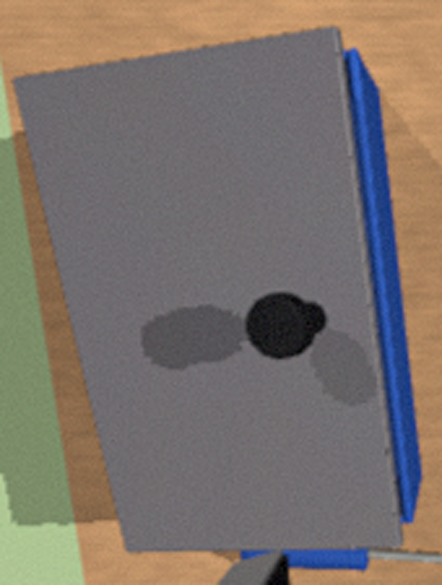

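```bash
cat > fit.py <<'E'
from h import *
from scipy.optimize import least_squares
w1=np.load("w1.npz");w2=np.load("w2.npz")
C1=(w1["K"],w1["W"]);C2=(w2["K"],w2["W"])
_,Ks,Ws=cam("side");CS=(Ks,Ws)
def f2(x,y,a): 
    c,s=np.cos(a),np.sin(a); return lambda P:np.array([x+c*P[0]-s*P[1],y+s*P[0]+c*P[1],P[2]])
# scoop: frame at grip, x to nose
obs=[((.142,-.077,.003),(351.5,50.3)),((.142,.077,.003),(344.6,153.3))]
obs+=[((.012,-.0275,.115),(471.6,81.7)),((-.012,-.0275,.115),(485.7,82.3)),((-.012,.0275,.115),(479.3,128.3)),((.012,.0275,.115),(462.4,127.7))]
r=least_squares(lambda p:np.concatenate([w2p(f2(*p)(np.array(P)),*C1)-uv for P,uv in obs]),[.475,.37,-1.5])
print("scoop grip xy yaw",r.x,r.fun)
for uv in [(331,32),(457,33),(330,164),(441,165)]: print("mat",p2w(uv,*C1,.003))
for uv in [(233,111),(262,111),(236,178),(263,178)]: print("sp",p2w(uv,*C1,.018))
for a in [((226,203),(222,318)),((295,200),(283,312)),((231,408),(233,510)),((293,406),(290,508))]:
    e=[p2w((u/2.19+130,v/3+25),*C1,.02) for u,v in a]; print("sp ends",*e)
print("stop bottom",p2w((174.3,40),*C1,0),p2w((188.9,200),*C1,0),"top",p2w((160.1,33.3),*C1,.045),p2w((176,200),*C1,.045))
# bin: params hinge x,y,yaw of hinge-frame x (~ -y), lid angle. lid pts: dist u from hinge, out o, along v
def lidpt(p,u,v,o):
    x,y,a,t=p; r=-u*np.cos(t)+o*np.sin(t)*1; z=.09+u*np.sin(t)+o*np.cos(t)
    return f2(x,y,a)(np.array([r,v,z]))
def binpt(p,u,v,z): return f2(p[0],p[1],p[2])(np.array([-u,v,z]))
H=.12  # hinge-frame y = z cross x: with x=-y(world) y=+x(world)
L=[(C2,(.16,-H,.008),(270.4,30.8)),(C2,(.16,H,.008),(294.6,228.8)),(C2,(0,H,.008),(189.2,231.9)),(C2,(0,-H,.008),(145.8,49.2)),(C2,(.13,0,.043+.008),(248.1,145)),
 (CS,(.16,-H,.008),(294.6,284.2)),(CS,(.16,H,.008),(405.4,267.5)),(CS,(0,H,.008),(433.8,331.3)),(CS,(0,-H,.008),(310.8,351.3)),(CS,(.13,0,.043),(355.8,274.2))]
B=[(CS,(0,-H,0),(312.5,387.5)),(CS,(0,H,0),(429.6,365.4))]
def res(p): return np.concatenate([w2p(lidpt(p,*q),*c)-uv for c,q,uv in L]+[w2p(binpt(p,*q),*c)-uv for c,q,uv in B])
r=least_squares(res,[.55,-.36,-1.55,.02]); print("bin",r.x); print(r.fun.reshape(-1,2))
E
python3 fit.py
```

```text
scoop grip xy yaw [ 0.4814  0.3893 -1.6097] [ 0.609   0.4579  0.6894 -0.0228 -2.6535 -1.0793  3.3067 -0.8041  0.2849
  0.9212 -1.98    0.7229]
mat [0.3739 0.2181 0.003 ]
mat [0.375  0.4056 0.003 ]
mat [0.5708 0.2191 0.003 ]
mat [0.5723 0.4065 0.003 ]
sp [0.4862 0.0672 0.018 ]
sp [0.4861 0.1121 0.018 ]
sp [0.5919 0.063  0.018 ]
sp [0.5918 0.1078 0.018 ]
sp ends [0.4597 0.0703 0.02  ] [0.5162 0.0626 0.02  ]
sp ends [0.4583 0.1182 0.02  ] [0.5131 0.1066 0.02  ]
sp ends [0.5634 0.0651 0.02  ] [0.6205 0.0619 0.02  ]
sp ends [0.5623 0.1111 0.02  ] [0.6193 0.1056 0.02  ]
stop bottom [ 0.384  -0.0177  0.    ] [ 0.6352 -0.0287  0.    ] top [ 0.3865 -0.0152  0.045 ] [ 0.6221 -0.0277  0.045 ]
bin [ 0.5572 -0.3788 -1.4833  0.1421]
[[ 1.0313  0.4185]
 [ 0.4391  1.2513]
 [-1.3759  0.8626]
 [-1.4309  0.2149]
 [ 0.2999  0.935 ]
 [-2.6007 -0.0377]
 [-0.4806 -0.7837]
 [ 2.1658 -1.9774]
 [-0.7668  1.2162]
 [-0.1326  0.3312]
 [-2.7559  0.7491]
 [-0.6213 -0.8854]]
```

Checked: the crop shows the steel scoop with the black upright grip on the black mat, plus four white banded spacers, so the choice holds. The lid is ajar by about 0.14 rad. I'll open it now.

```bash
cat >> h.py <<'E'
HX,HY,HA=.5572,-.3788,-1.4833
def knob(t,u=.13,o=.043):
    r=-u*np.cos(t)+o*np.sin(t); c,s=np.cos(HA),np.sin(HA)
    return np.array([HX+c*r,HY+s*r,.09+u*np.sin(t)+o*np.cos(t)])
LQ=down(HA+np.pi)
E
python3 - <<'E'
from h import *
k=knob(.142); print(k)
reach(k+[0,0,.10],LQ); line_to(k+[0,0,.003],feed=.12); f0=np.array(current_contact_force())
grab(15); print(current_width(),current_grasp_force(),current_contact_force()-f0,current_t())
# recentre check
for t in np.linspace(.142,1.60,12)[1:]:
    line_to(knob(t)+[0,0,.003],feed=.08); f=np.array(current_contact_force()); print(round(t,2),f,current_width())
    if np.linalg.norm(f)>35: print("STOP");break
hold(.2); print(current_contact_force(),current_ft_torque(),current_t())
I,K,W=cam("side"); cv2.imwrite("pics/s1.png",cv2.resize(I[100:400,200:500],None,fx=2,fy=2))
E
```

```text
[ 0.5465 -0.2567  0.151 ]
0.29113494158888775 15.000061173923314 [-2.1668 -0.9116  0.5706] 7.575
0.27 [-3.7025 -2.6018 -1.0564] 0.28860624646618266
0.41 [-3.668  -4.0479 -3.9601] 0.2901793765213887
0.54 [-2.1273 -6.1578 -6.1259] 0.29022401372408035
0.67 [ -0.4944  -6.7847 -10.1951] 0.290584290114314
0.8 [ -0.1983  -5.8459 -12.767 ] 0.28856011513916513
0.94 [  0.4016  -5.7546 -15.3191] 0.28963351534831727
1.07 [  0.6483  -3.7646 -15.8549] 0.2899073911793382
1.2 [ -0.7105  -0.8659 -16.7997] 0.28937662949780707
1.33 [ -1.3318   0.4758 -16.6312] 0.2911872912300469
1.47 [ -1.9961   1.9087 -15.2157] 0.29233655182754126
1.6 [ -1.9889   3.0618 -13.6588] 0.2884641263767496
[ -1.9522   3.5562 -14.2417] [0.6012 0.3781 0.0409] 11.9
```

View pics/s1.png

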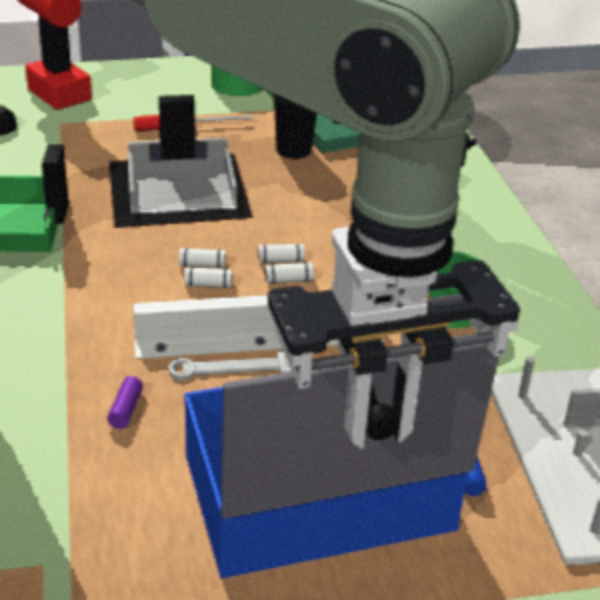

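The lid stands upright with the knob still pinched at (382,420) in the crop, and the bin interior shows at (200,440). Next I release it, check IK for the scoop motions and grasp the scoop.

```bash
cat >> h.py <<'E'
DZ=-.005   # TCP relative to pan_grip along scoop up, when held
OPT=1      # 1: tool y = nose dir, -1: opposite
SY=-np.pi/2-.046  # stop-aligned nose direction
def scoop(nose,yaw=SY,pitch=0.,opt=None):
    o=OPT if opt is None else opt
    Rs=(R.from_euler('z',yaw)*R.from_euler('y',-pitch)).as_matrix()
    p=np.asarray(nose)+Rs@np.array([-.142,0,.085+DZ])
    Rt=np.column_stack([o*Rs[:,1],o*Rs[:,0],-Rs[:,2]])
    return p,R.from_matrix(Rt).as_quat()
def go(nose,yaw=SY,pitch=0.,feed=.15):
    p,q=scoop(nose,yaw,pitch); line_to(p,feed=feed,rot=q)
def F(): return np.array(current_contact_force())
E
python3 - <<'E'
from h import *
D=np.deg2rad
for o in (1,-1):
    for n,pi in [((.477,.247,.003),0),((.47,.16,.05),0),((.47,-.02,0),-1),((.47,-.02,.03),12),((.575,-.02,.03),15),((.54,0,.2),15),((.55,-.2,.2),15),((.55,-.25,.1),0),((.55,-.265,.08),-25),((.55,-.265,.08),-35),((.55,-.265,.09),-45)]:
        p,q=scoop(n,pitch=D(pi),opt=o); s=solve_ik(p,q); print(o,n,pi,None if s is None else np.array(s))
ungrasp(); k=knob(1.6); line_to(k+[0,0,.09],feed=.2)
print(current_t())
E
```

```text
1 (0.477, 0.247, 0.003) 0 [ 0.5379  0.4476  1.5441 -0.      1.1498  2.1547]
1 (0.47, 0.16, 0.05) 0 [ 0.4112  0.282   1.6622 -0.      1.1973  2.028 ]
1 (0.47, -0.02, 0) -1 [0.0598 0.2039 1.8769 0.0199 1.059  1.6668]
1 (0.47, -0.02, 0.03) 12 [ 0.2316  0.2798  1.8072 -0.2237  1.1227  1.9525]
1 (0.575, -0.02, 0.03) 15 [ 0.2216  0.4884  1.5398 -0.2714  1.197   1.9486]
1 (0.54, 0, 0.2) 15 [ 0.2675  0.2599  1.4718 -0.2495  1.4947  1.914 ]
1 (0.55, -0.2, 0.2) 15 [-0.082   0.1785  1.5701 -0.2661  1.3897  1.5826]
1 (0.55, -0.25, 0.1) 0 [-0.3446  0.2324  1.6121 -0.      1.2971  1.2722]
1 (0.55, -0.265, 0.08) -25 [-0.6459  0.3529  1.4517  0.3564  1.5929  0.9325]
1 (0.55, -0.265, 0.08) -35 [-0.7368  0.4371  1.3646  0.465   1.7399  0.865 ]
1 (0.55, -0.265, 0.09) -45 [-0.8132  0.5311  1.2619  0.5679  1.8996  0.8359]
-1 (0.477, 0.247, 0.003) 0 [ 0.5379  0.4476  1.5441 -0.      1.1498 -0.9869]
-1 (0.47, 0.16, 0.05) 0 [ 0.4112  0.282   1.6622 -0.      1.1973 -1.1136]
-1 (0.47, -0.02, 0) -1 [ 0.0598  0.2039  1.8769  0.0199  1.059  -1.4747]
-1 (0.47, -0.02, 0.03) 12 [ 0.2316  0.2798  1.8072 -0.2237  1.1227 -1.1891]
-1 (0.575, -0.02, 0.03) 15 [ 0.2216  0.4884  1.5398 -0.2714  1.197  -1.193 ]
-1 (0.54, 0, 0.2) 15 [ 0.2675  0.2599  1.4718 -0.2495  1.4947 -1.2276]
-1 (0.55, -0.2, 0.2) 15 [-0.082   0.1785  1.5701 -0.2661  1.3897 -1.559 ]
-1 (0.55, -0.25, 0.1) 0 [-0.3446  0.2324  1.6121 -0.      1.2971 -1.8694]
-1 (0.55, -0.265, 0.08) -25 [-0.6459  0.3529  1.4517  0.3564  1.5929 -2.2091]
-1 (0.55, -0.265, 0.08) -35 [-0.7368  0.4371  1.3646  0.465   1.7399 -2.2766]
-1 (0.55, -0.265, 0.09) -45 [-0.8132  0.5311  1.2619  0.5679  1.8996 -2.3057]
13.6417
```

```bash
sed -i 's/^OPT=1 .*/OPT=-1/' h.py
python3 - <<'E'
from h import *
y=-1.6097; g=np.array([.4814,.3893]); n=np.append(g+.142*np.array([np.cos(y),np.sin(y)]),.003)
p,q=scoop(n,y); print(p,n)
reach(p+[0,0,.15],q); line_to(p+[0,0,.06],feed=.2); line_to(p,feed=.08); f0=F()
grab(50); hold(.3); print(current_width(),current_grasp_force(),F()-f0,F())
go(n+[0,0,.06],y,np.deg2rad(3),.1); hold(.3); print("held",F(),current_ft_torque(),current_width(),current_t())
I,K,W=cam("side"); cv2.imwrite("pics/s2.png",cv2.resize(I[100:330,200:500],None,fx=2.5,fy=2.5,interpolation=cv2.INTER_CUBIC))
E
```

```text
[0.4814 0.3893 0.083 ] [0.4759 0.2474 0.003 ]
0.2543207047920162 49.993826150894165 [-0.4088 -0.814   0.0172] [-0.1751 -0.4833  0.3312]
held [-0.3563  0.5627 -3.9822] [ 0.1614 -0.0655 -0.0311] 0.25233591999174976 20.3833
```

View pics/s2.png

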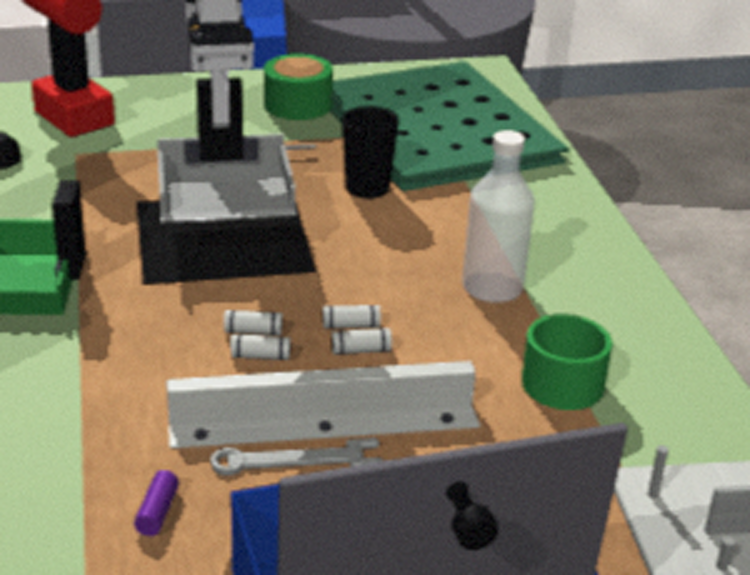

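The scoop is lifted level and held centrally (grip at (222,120)). The spacers, stop, spanner and bystanders are unmoved. Pass 1 takes the left pair.

```bash
cat >> h.py <<'E'
d=np.array([np.cos(SY),np.sin(SY),0])
def push(x0,y0,dist,pit=np.deg2rad(-1.)):
    """lower nose to bench at (x0,y0), advance to the stop; returns last commanded nose"""
    n=np.array([x0,y0,.06]); go(n,pitch=np.deg2rad(2),feed=.2); n[2]=.006; go(n,pitch=pit,feed=.1); hold(.2); b=F()
    while (F()-b)[2]<3 and n[2]>-.006:
        n[2]-=.001; go(n,pitch=pit,feed=.03); hold(.05)
    print("bench z",n[2],F()-b); s=0
    while s<dist:
        st=.012 if s<dist-.03 else .003
        s+=st; n=n+d*st; go(n,pitch=pit,feed=.06 if st>.01 else .03)
        f=F()-b
        if f[1]>14 or np.linalg.norm(f)>30: print("contact");break
        if f[2]>12: n[2]+=.0005
        if f[2]<1: n[2]-=.0005
    print("end",s,n,F()-b,current_t()); return n
E
python3 - <<'E'
from h import *
n=push(.472,.165,.20); np.save("n.npy",n)
I,K,W=cam("side"); cv2.imwrite("pics/s3.png",cv2.resize(I[100:330,200:500],None,fx=2.5,fy=2.5,interpolation=cv2.INTER_CUBIC))
E
```

```text
bench z 0.001 [-3.3247  0.1828  7.5607]
contact
end 0.19200000000000003 [ 0.4632 -0.0268 -0.0005] [-0.1593 18.5352 13.6732] 29.5667
```

View pics/s3.png

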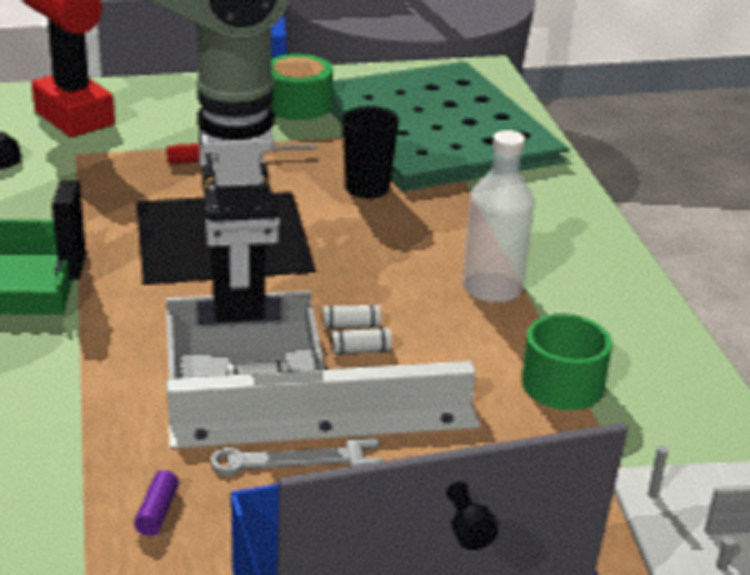

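Side crop: the scoop is against the stop with two spacers lying over its nose end, at (205,362) and (300,360). The right pair is untouched. I tilt the nose up about the rear edge and lift.

```bash
cat >> h.py <<'E'
def scoop_up(n):
    rear=n-d*.142; rear[2]=.001
    for a in np.deg2rad([0,2,4,7,10,13,16]):
        m=rear+.142*(d*np.cos(a)+np.array([0,0,np.sin(a)])); go(m,pitch=a,feed=.04)
    print("tilt F",F()); hold(.3); m=m-d*.02; m[2]+=.01; go(m,pitch=a,feed=.1); m[2]+=.13; go(m,pitch=a,feed=.2); hold(.2); print("up",F(),current_t()); return m
E
python3 - <<'E'
from h import *
n=scoop_up(np.load("n.npy")); np.save("n.npy",n)
I,K,W=cam("side"); J,_,_=cam("scene")
cv2.imwrite("pics/s4.png",np.hstack([cv2.resize(I[70:330,220:450],(500,565),interpolation=cv2.INTER_CUBIC),cv2.resize(J[130:330,250:420],(300,353))if 0 else cv2.copyMakeBorder(cv2.resize(J[130:310,260:390],(300,415)),0,150,0,0,cv2.BORDER_CONSTANT)]))
E
```

```text
tilt F [-0.1748  2.7571 -1.1098]
up [ 0.3213  0.4658 -4.1408] 33.075
```

View pics/s4.png

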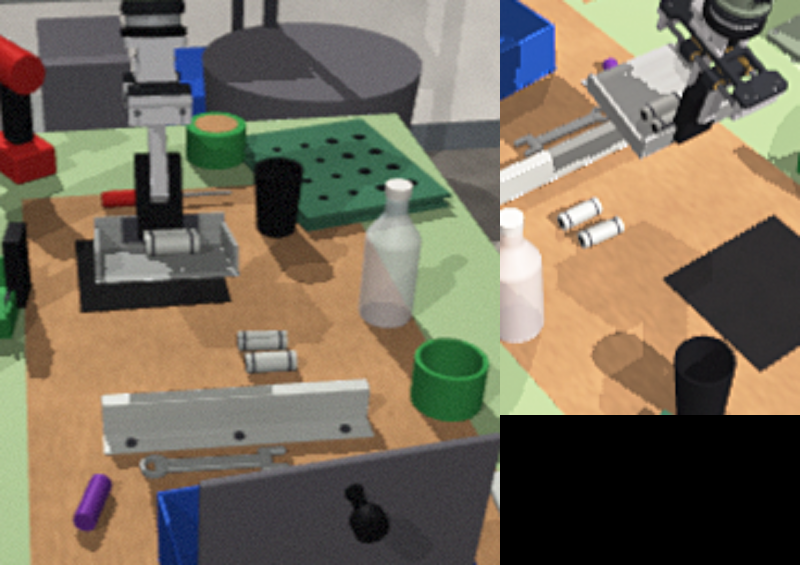

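Both spacers sit against the rear wall, and the bench now has only the right pair. I'll tip them into the bin and re-locate the rest numerically.

```bash
cat >> h.py <<'E'
D=np.deg2rad
def tip():
    go([.535,-.03,.19],pitch=D(16),feed=.25); go([.545,-.17,.19],HA,D(14),.25); go([.5476,-.262,.135],HA,D(8),.15)
    for a,z in [(0,.125),(-6,.115),(-14,.105),(-22,.092),(-32,.08),(-40,.08)]: go([.5476,-.265,z],HA,D(a),.05)
    hold(.8); print("tip F",F(),current_t())
    go([.5476,-.255,.13],HA,D(-10),.1); go([.545,-.17,.19],HA,D(3),.25); go([.55,.08,.19],pitch=D(3),feed=.3)
def detect(name):
    I,K,W=cam(name); h=cv2.cvtColor(I,cv2.COLOR_BGR2HSV).astype(int)
    m=((h[:,:,1]<45)&(h[:,:,2]>150)).astype(np.uint8)
    poly=np.array([w2p([x,y,.01],K,W) for x,y in [(.37,0),(.66,-.01),(.66,.2),(.37,.2)]],np.int32)
    z=np.zeros_like(m); cv2.fillConvexPoly(z,poly,1); n,l,s,c=cv2.connectedComponentsWithStats(m*z)
    for i in range(1,n):
        if s[i,4]>12: print(name,p2w(c[i],K,W,.018)[:2],s[i,4],c[i])
    return I
E
python3 - <<'E'
from h import *
tip()
reach([.42,.33,.3],scoop([.5,.1,.2])[1]); print(current_t())
detect("side"); J=detect("scene")
cv2.imwrite("pics/s5.png",cv2.resize(J[90:290,180:380],None,fx=3,fy=3,interpolation=cv2.INTER_CUBIC))
E
```

```text
tip F [-0.1881  1.1581 -3.0631] 39.0333
42.275
side [0.5975 0.1353] 172 [340.6453 217.9186]
side [ 0.5993 -0.0056] 241 [352.029  248.9046]
side [ 0.4277 -0.0048] 88 [283.8864 254.6023]
scene [0.6628 0.0132] 17 [267.1176 222.    ]
scene [0.597  0.1448] 235 [309.0596 236.9191]
```

View pics/s5.png

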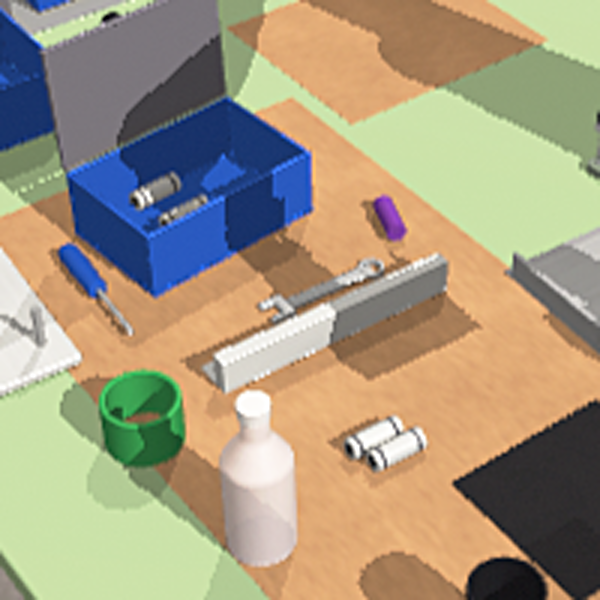

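The scene crop shows two spacers in the bin at (155,190) and (183,210). The other two now lie side by side at (373,438) and (397,450), nearer the mat (one was knocked). I'll work out clearances to the bottle and tape, and take their exact positions.

Run:
```python
from h import *
I,K,W=cam("side"); J,K1,W1=cam("scene")
print("bottle left",p2w((386,214),K,W,0),"front",p2w((398,219),K,W,0),"tape left",p2w((410.8,254),K,W,0))
for u in [(304.3,236),(312.3,240)]: print("sp",p2w(u,K1,W1,.015))
for u in [(346,445),(403,425),(370,462),(426,437)]: print("end",p2w((u[0]/3+180,u[1]/3+90),K1,W1,.012))
h=cv2.cvtColor(I,cv2.COLOR_BGR2HSV).astype(int); m=((h[:,:,1]<60)&(h[:,:,2]>140)); ys,xs=np.nonzero(m[205:232,318:365]); 
for r in range(205,232): print(r,''.join('#' if v else '.' for v in m[r,318:365]), p2w((340,r),K,W,.012)[1].round(3))
```

```text
bottle left [0.7349 0.1634 0.    ] front [0.7615 0.1341 0.    ] tape left [ 0.7486 -0.0243  0.    ]
sp [0.6045 0.1306 0.015 ]
sp [0.5952 0.1589 0.015 ]
end [0.6307 0.1194 0.012 ]
end [0.5665 0.1327 0.012 ]
end [0.6255 0.1531 0.012 ]
end [0.5582 0.1606 0.012 ]
205 ............................................... 0.21
206 ............................................... 0.204
207 ............................................... 0.199
208 ............................................... 0.194
209 ............................................... 0.189
210 ............................................... 0.184
211 ............................................... 0.179
212 .............................##................ 0.174
213 ..........##################.##................ 0.169
214 .........###.###############.###............... 0.164
215 .........###.###############..##............... 0.159
216 ..........##..##############..##............... 0.154
217 ..........##..##############.###............... 0.149
218 ...........#..###.###############.##........... 0.144
219 ..............###.###############.###.......... 0.139
220 ..............###.###############..##.......... 0.134
221 ...............##..##############..##.......... 0.129
222 ...............##..##############..##.......... 0.125
223 ...............##..##############..##.......... 0.12
224 ...................#########.###....#.......... 0.115
225 ............................................... 0.111
226 ............................................... 0.106
227 ............................................... 0.101
228 ............................................... 0.097
229 ............................................... 0.092
230 ............................................... 0.088
231 ............................................... 0.083
```

```bash
cat >> h.py <<'E'
def push2(x0,y0,dist,mat=.2185):
    pit=lambda y:-max(D(1),np.arctan(.0057/max(mat-y,.01)) if mat-y<.15 else 0)
    n=np.array([x0,y0,.08]); a=pit(y0); go(n,pitch=a,feed=.2); n[2]=.006; go(n,pitch=a,feed=.1); hold(.2); b=F()
    while (F()-b)[2]<3 and n[2]>-.006:
        n[2]-=.001; go(n,pitch=a,feed=.03); hold(.05)
    print("bench z",n[2],F()-b); s=0
    while s<dist:
        st=.008 if s<dist-.03 else .003
        s+=st; n=n+d*st; go(n,pitch=pit(n[1]),feed=.06 if st>.005 else .03)
        f=F()-b
        if f[1]>14 or np.linalg.norm(f)>30: print("contact");break
        if f[2]>12: n[2]+=.0005
        if f[2]<1: n[2]-=.0005
    print("end",s,n,F()-b,current_t()); return n
E
python3 - <<'E'
from h import *
go([.55,.1,.2],pitch=D(3),feed=.25)
n=push2(.5975,.192,.245); n=scoop_up(n); np.save("n.npy",n)
I,K,W=cam("side"); J,_,_=cam("scene")
for r in range(180,262): pass
detect("side");detect("scene")
cv2.imwrite("pics/s6.png",np.hstack([cv2.resize(I[70:330,220:450],(500,565),interpolation=cv2.INTER_CUBIC),cv2.copyMakeBorder(cv2.resize(J[130:310,230:360],(300,415)),0,150,0,0,cv2.BORDER_CONSTANT)]))
E
```

```text
bench z -0.001 [-1.3024  0.7207  6.8446]
contact
end 0.22500000000000014 [ 0.5872 -0.0328 -0.0005] [ 1.1292 16.3734 13.1613] 55.425
tilt F [0.1162 6.6314 1.1103]
up [-0.1795  0.6716 -4.351 ] 58.8833
side [ 0.4671 -0.0003] 356 [299.5197 252.132 ]
scene [0.4153 0.0371] 42 [332.     194.4286]
scene [0.5323 0.0044] 14 [298.3571 203.5   ]
scene [0.5811 0.0166] 17 [288.5882 211.7647]
scene [0.6628 0.0132] 17 [267.1176 222.    ]
```

Run:
```python
from h import *
tip()
reach([.42,.36,.3],scoop([.5,.1,.2])[1]); print(current_t())
detect("side"); J=detect("scene"); I,_,_=cam("side")
a=cv2.resize(J[110:290,190:390],(500,450),interpolation=cv2.INTER_CUBIC); b=cv2.resize(I[130:310,230:450],(300,245))
cv2.imwrite("pics/s7.png",np.hstack([a,cv2.copyMakeBorder(b,0,205,0,0,cv2.BORDER_CONSTANT)]))
```

```text
tip F [-0.4827  0.1256 -3.8544] 64.8667
68.175
side [ 0.6005 -0.0056] 234 [352.5085 248.8675]
side [0.4302 0.0014] 196 [284.6633 252.9847]
scene [0.6628 0.0132] 17 [267.1176 222.    ]
```

View pics/s7.png

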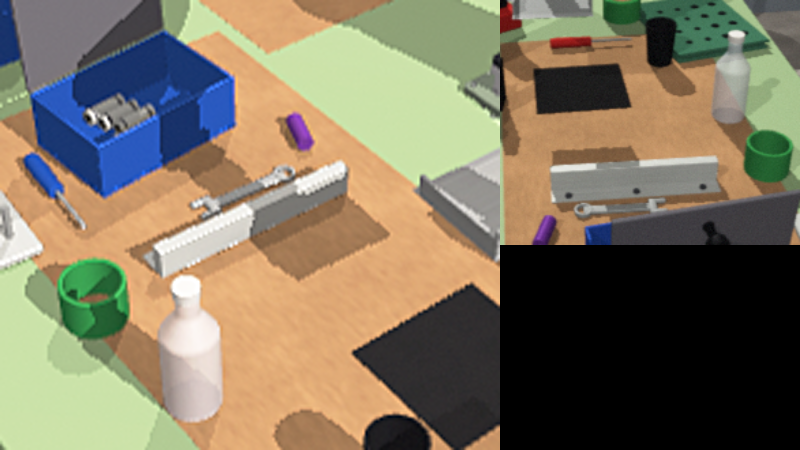

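Scene crop: the spacers lie in the bin around (103–150,105–120) and the bench is clear, with everything else in place. I'll check the count in the bin and that the scoop is empty numerically (picture budget is used up).

Run:
```python
from h import *
def asc(I,x0,x1,y0,y1,f=2):
    g=cv2.resize(I[y0:y1,x0:x1],None,fx=f*1.0,fy=f*.5,interpolation=cv2.INTER_CUBIC); h=cv2.cvtColor(g,cv2.COLOR_BGR2HSV).astype(int)
    for r in range(g.shape[0]):
        print(''.join('.' if (s>110) else " #%*+=o@"[0] if v<0 else '#' if v<60 else 'x' if v<110 else 'o' if v<160 else ' ' for s,v in zip(h[r,:,1],h[r,:,2])))
J,K,W=cam("scene")
asc(J,215,262,142,170,3)
g,q=np.array(current_tcp_pos()),current_eef_rot()
I,K2,W2=cam("side")
Y=d; X=np.array([-d[1],d[0],0])
print("scoop corners side",[w2p(g+Y*a+np.array([1,0,0])*b+[0,0,-.08],K2,W2).round() for a in(.005,.142) for b in(-.072,.072)])
print([w2p(g+Y*a+np.array([1,0,0])*b+[0,0,-.08],K,W).round() for a in(.005,.142) for b in(-.072,.072)])
```

```text
.............................................................................................................................................
.............................................................................................................................................
.............................................................................................................................................
.............................................................................................................................................
.............................................................................................................................................
.............................................................................................................................................
.............................................................................................................................................
..........................................................................................................
[... 4352 characters left out ...]
.....................................................................................
.............................................................................................................................................
.............................................................................................................................................
.............................................................................................................................................
scoop corners side [array([242., 123.]), array([293., 120.]), array([241., 144.]), array([296., 141.])]
[array([425., 192.]), array([388., 213.]), array([392., 166.]), array([356., 186.])]
```

```bash
cat > asc.py <<'E'
from h import *
def asc(I,x0,x1,y0,y1,f=2):
    g=cv2.resize(I[y0:y1,x0:x1],None,fx=f*1.0,fy=f*.5,interpolation=cv2.INTER_CUBIC); h=cv2.cvtColor(g,cv2.COLOR_BGR2HSV).astype(int)
    for r in range(g.shape[0]):
        print(''.join('.' if s>110 else '#' if v<60 else 'x' if v<110 else 'o' if v<160 else ' ' for s,v in zip(h[r,:,1],h[r,:,2])))
E
python3 - <<'E'
from asc import *
I,_,_=cam("side"); asc(I,236,302,108,150,2)
E
```

```text
.......xxxxxxxxxxxxxxxxxxxxxxxxxxxxxxxxxxx####..##########################.#######xxxxxooooooooooooooooooooxxxxxxoooo...............
.....ooooooooooooooooooxxxxxxxxxxxxxxxxxx####.#.##############..#######..###########xxxxxxxxxxxxxxooxxooooxxxxxxxxxoo...............
...ooooxxxxxxxxxxxxxxxxxxxxxxxx###############..########.#####################################xxxxxxxxxxxxxxxxxxxxxo................
.ooooooxxxxxxxxxxxxxxxxxxxxxxx##################..###################.#######..###############xxxxxxxxxxxxxxxxxxxxxoo...............
oo   ooxxxxxxxxxxxxxxxxxxxxxxx########################################.#######################xxxxxxxxxxxxxxxxxxxxxoo...............
    oooooxxxxxxxxxxxxxxxxxxxxx################################################################xxxxxxxxxxxxxxxxxxxoooo ..............
ooooooooooxxxxxxxxxxxxxxxxxxxx##########################.###..################################xxxxxxxxxxxxxxxxxxxxoo  ..............
oooooooooooxxxxxxxxxxxxxxxxxxxx#################################...###########################xxxxxxxxxxxxxxxxxxxxoo   .............
oooooooooooxxxxxxxxxxxxxxxxxxxx#####
[... 3674 characters left out ...]
             
.......ooooooo.oooooo                                                                                                               
...................oo                                                                                                               
....................o                                                                                                               
....................o                                                                                                               
....................o                                                                                                               
...................oo
```

The scoop is empty. I put it back on the mat, then look into the bin with the wrist camera before shutting the lid.

Run:
```python
from asc import *
y=-1.6097; n=np.array([.4759,.2474,.06])
go(n+[0,0,.08],y,0,.2); go(n,y,0,.2); n[2]=.006; go(n,y,0,.08); hold(.2); b=F()
while (F()-b)[2]<3 and n[2]>-.003: n[2]-=.001; go(n,y,0,.03); hold(.05)
print("placed z",n[2],F()-b)
ungrasp(); hold(.2); p,q=scoop(n,y); line_to(p+[0,0,.15],feed=.2)
reach([.66,-.20,.33],down(np.pi)); hold(.2)
I,K,W=cam("wrist"); print(current_t()); np.savez("w3.npz",I=I,K=K,W=W)
c=np.array([w2p([x,yy,.01],K,W) for x in(.43,.67) for yy in(-.38,-.21)]); print(c)
x0,y0=c.min(0).astype(int)-6; x1,y1=c.max(0).astype(int)+6
asc(I,max(x0,0),x1,max(y0,0),y1,1.4)
```

```text
placed z 0.002 [-0.813  -0.168   7.1207]
76.6583
[[196.2696  13.6355]
 [311.7958  13.8446]
 [213.5096 174.4147]
 [312.5849 174.5641]]
......................................................................................................................................................o ...........................
......................................................................................................................................................oo...........................
.......................................................................................................................................................o ..........................
.......................................................................................................................................................oo..........................
........................................................................................................................................................o .........................
..................................................................
[... 20113 characters left out ...]
.........................................................................................................................................................o......
xxxxxxxxxxxxoox.............................................................................................................................................................o......
xxxxxxxxxxxxxoxo...........................................................................................................................................................  ......
xxxxxxxxxxxxxooo...........................................................................................................................................................o ......
```

Four distinct banded spacers lie in the bin, and the scoop is placed. Shutting the lid.

Run:
```python
from asc import *
k=knob(1.6)
reach(k+[0,0,.12],LQ); line_to(k+[0,0,.003],feed=.1); grab(15); hold(.1); print(current_width(),F(),current_t())
for t in np.linspace(1.6,0,14)[1:]:
    line_to(knob(t)+[0,0,.003],feed=.08); f=F()
    if abs(f).max()>30: print("STOP",t,f);break
print(t,F(),current_width()); n=knob(t)+[0,0,.003]
while F()[2]<15 and n[2]>knob(0)[2]-.02: n[2]-=.001; line_to(n,feed=.03); hold(.05)
print("pressed z",n[2],knob(0)[2],F())
ungrasp(); hold(.2); print(F()); line_to(n+[0,0,.1],feed=.15)
reach([.60,-.18,.32],down(np.pi)); hold(.2)
I,K,W=cam("wrist"); print(current_t()); np.savez("w4.npz",I=I,K=K,W=W)
A=np.load("w2.npz")["I"]
# lid near-edge corners expected for t=0
P=lambda u,v,o,t:np.array([HX,HY,.09])+np.array([np.cos(HA),np.sin(HA),0])*(-u*np.cos(t)+o*np.sin(t))+np.array([-np.sin(HA),np.cos(HA),0])*v+np.array([0,0,1])*(u*np.sin(t)+o*np.cos(t))
for t in (0,.05,.142): print(t,[w2p(P(.16,v,.008,t),K,W).round(1) for v in(-.12,.12)],w2p(P(.13,0,.051,t),K,W).round(1))
g=cv2.cvtColor(I,cv2.COLOR_BGR2HSV); m=((g[:,:,2]<50)).astype(np.uint8); m[:100]=0;m[190:]=0;m[:,:200]=0;m[:,300:]=0
nn,l,s,c=cv2.connectedComponentsWithStats(m); print(s[1:],c[1:])
asc(I,255,310,20,60,2)
```

```text
0.2933216877838857 [ 0.9024 -0.1398 -0.5833] 80.1667
0.0 [-3.1811  4.2298 -2.419 ] 0.28699976706957314
pressed z 0.13 0.133 [-10.0851   7.8032  16.9588]
[-0.7288  0.1521  0.17  ]
90.2167
0 [array([277.3,  37.3]), array([299. , 224.7])] [260.  144.7]
0.05 [array([275.8,  35.5]), array([298.2, 226.8])] [256.5 145.4]
0.142 [array([272.,  32.]), array([295.9, 230.9])] [249.2 146.8]
[[249 132  24  23 430]] [[260.6047 143.1791]]
..............................................................................................................
..............................................................................................................
..............................................................................................................
 .............................................................................................................
..............................................................................................................
..............................................................................................................
.......
[... 3066 characters left out ...]
..................................
oooooooooooooooooooooooooooooooooooooooooooooooxx...........oo  ............ .................................
ooooooooooooooooooooooooooooooooooooooooooooooooxo...........oo ..............................................
oooooooooooooooooooooooooooooooooooooooooooooooooo............o ..............................................
oooooooooooooooooooooooooooooooooooooooooooooooooo............ooo.............................................
oooooooooooooooooooooooooooooooooooooooooooooooooo............ooo.............................................
ooooooooooooooooooooooooooooooooooooooooooooooooxxx...........ooo ............................................
```

Run:
```python
from h import *
grab(15); k=knob(0); n=np.array([k[0],k[1],.172])
reach(n+[0,0,.08],LQ); line_to(n,feed=.1); hold(.1); b=F()
while (F()-b)[2]<18 and n[2]>.150: n[2]-=.001; line_to(n,feed=.03); hold(.03); print(n[2].round(4),(F()-b)[2].round(1),end="; ")
print(current_tcp_pos()); line_to(n+[0,0,.1],feed=.15); ungrasp()
reach([.58,.2,.32],down(np.pi)); hold(.3); I,K,W=cam("wrist")
A=np.load("w1.npz"); dd=cv2.absdiff(I,A["I"]).max(2); dd=cv2.medianBlur(dd,5)>45
nn,l,s,c=cv2.connectedComponentsWithStats(dd.astype(np.uint8)); print([(s[i].tolist()) for i in range(1,nn) if s[i,4]>15])
print(current_t(),F())
```

```text
0.171 0.6; 0.17 -0.2; 0.169 -0.2; 0.168 -0.9; 0.167 -0.9; 0.166 -0.9; 0.165 -0.5; 0.164 -0.1; 0.163 4.4; 0.162 8.0; 0.161 12.7; 0.16 15.9; 0.159 19.2; [ 0.546  -0.2494  0.1635]
[[450, 70, 3, 14, 17], [485, 83, 3, 10, 24], [213, 89, 60, 46, 2201], [482, 95, 4, 13, 33], [478, 118, 4, 8, 22], [0, 129, 42, 116, 2137], [435, 129, 10, 31, 129], [219, 158, 53, 39, 1840], [66, 295, 10, 9, 57], [37, 323, 6, 11, 44], [425, 334, 5, 5, 21], [16, 337, 23, 13, 112], [39, 346, 8, 12, 62]]
101.8667 [-0.3744 -0.8988  0.9531]
```

```bash
python3 -c "
from rig import *
print(close_job())"
```

```text
the job is handed in; nothing more can be done
None
```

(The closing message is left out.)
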